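# Load a pallet into the laser station past its sprung safety flap

### The arm

A 6-joint arm with a two-finger parallel gripper is mounted at the origin on the work surface. World frame = base frame: x ahead of the robot, y to its left, z up, the work surface at z = 0. Lengths are in m, angles in degrees, forces in N, time in s.
With the tool pointing down it reaches from about 0.4 to 0.825 m from the base axis. Payload 7 kg.
Tool frame: the origin (TCP) lies on the centre line of the jaws, within the pads' length; the fingertips stand r.tip_reach ahead of it and the grasp point (between the pads) is the TCP (r.tip_reach is the distance from the TCP to the fingertips, in m); z points along the fingers, y is the line along which they close (so a half turn about z gives the same grasp; the last joint's range is limited). The gripper opens to 88 mm and grips with 3 to 60 N. Pads are 19 mm wide; open, the fingers measure 130 mm over their backs; the gripper's body (78 mm by 193 mm) begins 47 mm behind the grasp point.
Start: joints at [-56.259, 20.546, 0.682, 0, -70.136, -16.507], TCP at [0.2, -0.645, 0.246] pointing down, gripper open.
Joint ranges: [-176.03, 176.03], [-82.01, 121.73], [-58.28, 71.71], [-173.87, 95.51], [-174.79, -0.11], [-173.66, 173.66]. Speed limits (degrees/s): [136.94, 136.94, 172.46, 180, 180, 180].

### API

Orientations are given as [roll, pitch, yaw] about the fixed x, y, z axes, in that order (R = Rz(yaw) Ry(pitch) Rx(roll)).
In Python, from plant import sensors, cams, r gives the robot as it stands.
- The arm moves only by the tool drive_tool, never from a script. Its argument "rows" is a list of rows, each an object of numbers: "fingers": the gripper's target within -1 to 1 (fully open at 1, half-way at 0, shut at -1); "x", "y", "z": the shift along the tool's x, y, z in m; "spin": the turn about the tool's z in rad. A call has 1 to 10 rows; each row is the pose to reach, as a shift and turn from the pose commanded when the call began, along the tool's axes at that moment; what a row does not reach only later rows make up. A row lasts 1/8 s, in which the tool goes at most 62.5 mm and 10.7 degrees, less where a joint would pass 70% of its speed; a pose out of reach is approached as far as the arm can. A call with a gripper value outside its range is refused whole. The fingers move at their own pace and stop on an object; "newtons" is the grip in N (left out, the last holds). Time passes only in rows, so rows that repeat a pose let the fingers close. It gives the time, the measured TCP pose, the force, the opening and the grip force at its end, in the units of the state.
- sensors.get_state(): the state, without advancing time (a new reading comes with each control period).
- cams.capture(name): name is "side" or "top"; returns a dict with "pixels" (420x560x3 uint8, red, green, blue), "intrinsics" (3x3 intrinsics, pixels), "eye" and "orientation" of the camera in the world. Camera axes: x right, y up, looking along -z (the intrinsics and any distortion apply to the point x, -y, -z); pixel columns grow to the right and rows downward; lengths in m; the calibration is good to about 2 mm. A picture is of the moment at which its call begins. There is no depth.
- r.close_job(): hands the job in; it is judged then, once.
The state is a dict: "time_s": time; "joints": joint angles; "qd": joint speeds; "joint_torque": joint torques, N m; "tcp_pos": TCP position; "eef_rot": TCP orientation; "contact_force": force on the tool from outside, world axes, zero at the start; "moment": the same for the moment, N m; "gripper_width": finger opening in m; "gripper_force": force on a finger pad.
Only numpy, scipy, OpenCV 4.12 (cv2) and the standard library are available. Lean on these libraries where they do the work, as an engineer would, in place of code of your own. Each camera call takes 0.05 s, during which the arm holds its last target. There are 200 camera calls.

### The job

Load the pallet with the steel mould insert (blue knob) into the laser station: set it on the station's loading apron, then push it in past the sprung safety flap, nose first, until it sits fully home against the stop inside and presses the part switch, with the flap sprung shut behind it. The stop is set afresh for every job, so find it by feel and come up against it gently, never pressing it with more than 25 N. Leave the other things on the bench alone.

Things in the scene. Friction and masses are not known exactly. Their poses are not given: they have to be found in the camera images.
- station: Laser station, fixed to the bench, elsewhere each time. Origin at bench level under the middle of the shut flap; x points into it (loading direction), z up. Its black, grey and amber hood is 95 mm high from the flap inwards, 160 mm wide; from x = 87 mm on a black optics tower stands over it, 250 mm high (microscope to 420 mm).
- station_mouth (a point): Middle of the opening at floor level, 20 mm above the bench below the flap; axes as the station's. The opening is 100 mm wide. Inwards from here two guide rails 8 mm high run straight, 84 mm apart (inner faces at y = +-42 mm); before it flared lead-ins widen to 112 mm apart at x = -45 mm.
- station_apron (a point): Middle of the outer edge of the open loading apron: a level plate 160 mm wide, its top 20 mm above the bench, from here (x = -140 mm of the station) to the flap, and on at the same level inside.
- flap (a joint): Orange flap 96 x 48 mm, hinged along its top 79 mm above the bench; its lower edge hangs 11 mm above the apron, so only a pallet's block pushes it. Angle in rad: 0 shut, grows inwards and up, about 1.0 on top of the block. Spring: 3 N at the lower edge to start, 6 N held open. It shuts by itself once the block is through (pallet origin 65 to 70 mm inside the flap).
- stop_bar: Slotted bar in the floor inside the station; origin at floor level 120 mm behind the flap, axes as the station's. It carries the adjustable stop: a steel block faced with a rubber buffer. The face stands somewhere from 0 to 30 mm along the bar, different each time and not measured. Pressed, the buffer yields about 1 mm for 8 N, at most 3 mm, and is then hard.
- part_switch (a joint): Small red part-present plunger in the buffer's face, 4 to 5 mm above the floor, standing 5 mm out of it; value in m: 0 free, 0.005 pressed flush with the face. Light spring, under 1 N. The pallet counts as home above 0.003.
- pallet: Pallet to load (0.4 to 0.7 kg): aluminium plate 90 long (x), 80 wide, 8 mm thick, with a steel block 50 x 50 x 24 mm fixed on its middle (top 32 mm above the underside). Origin: centre of the plate's underside. x points to the nose edge (x = +45 mm); a flat tongue 24 wide, 8 mm thick runs back to the knob. Balance point 15 mm behind the origin. Sliding it takes 2 to 6 N.
- pallet_knob (a point): Top centre of the blue knob, an upright round post 16 mm in diameter, 8 to 45 mm above the pallet's underside, at x = -165 mm of the pallet. Axes as the pallet's. With the pallet home the knob stays 60 to 90 mm outside the flap, the pallet's origin 75 to 105 mm inside.
- pallet_brass: Another pallet of the same shape with a brass insert and a red knob, waiting on the bench: leave it alone.
- pliers: Pliers with red handles lying on the bench, 145 mm long: leave alone.
- caliper: Caliper lying on the bench, 190 mm long: leave alone.
- brush: Brush lying on the bench: leave alone.
- screwdriver: Screwdriver lying on the bench: leave alone.
- mould_plate: Loose steel mould plate 80 x 65 x 28 mm on the bench: leave alone.
- wire_pot: Steel pot, 60 mm wide and 75 mm high, with filler wire tubes up to 155 mm: leave alone.
Not all that is in view belongs to the job. What is shaped like the pallet but pink or purple is not meant.

How it is judged (in metres and radians):
On the way, in this order (a step that is already met when the one before it is completed fails the run):
1. the pallet lies on the apron in front of the flap (x of pallet in the frame of station between -0.17 and -0.02 m and z of pallet in the frame of station between 0.015 and 0.025 m and contact force between pallet and station above 0.5 N), for 0.1 s.
2. the pallet holds the flap open on its way in (value of joint flap above 0.6 rad and x of pallet in the frame of station above -0.01 m), for 0.1 s.
At the end, for the whole second after the job is handed in: the pallet lies flat and at rest in the station, its nose pressing the part switch more than 3 mm (within 2 mm of the stop), and the flap is shut behind it (under 0.06 rad) (value of joint part_switch above 0.003 m and value of joint flap below 0.06 rad and x of pallet in the frame of station above 0.07 m and angle between pallet's own z axis and vertical below 0.05 rad and linear speed of pallet below 0.01 m/s); the robot touches nothing.
It fails at once if the pallet is pressed or knocked against the stop with more than 25 N (contact force between pallet and stop_bar above 25 N).
It fails at once if another thing on the bench is moved by more than 15 mm (distance of any of pallet_brass, pliers, caliper, brush, screwdriver, mould_plate, wire_pot from where it was at the start of the episode above 0.015 m).
It also fails if it takes over 64 s, if anything falls off the work surface, if the arm or the gripper's body presses on something with over 40 N, if the wrist force passes 120 N, or if a joint passes its speed limit or range.

## Working session

There is one attempt and no reset: what is moved stays moved. The work goes in short steps, Python scripts to look and compute and a tool call to move; the robot and the scene stay as the last step left them, time stands still between calls to the robot, and variables do not carry over. Pictures are saved under pics/ and viewed, at most 10 in all, crops included, and the job is handed in when it is done.

Besides the shell and the picture viewer there is one more tool, called after "Call:" as a command line: name --argument value ..., lists and objects as JSON in quotes. drive_tool: Moves the arm, as the interface text tells. Its arguments: {"type":"object","properties":{"rows":{"type":"array"},"newtons":{"type":"number"}},"required":["rows"]}

```bash
mkdir -p pics
cat > h.py <<'E'
import numpy as np,cv2
from plant import sensors,cams,r
def cap(n,f=None):
    c=cams.capture(n); 
    if f: cv2.imwrite('pics/'+f,c['pixels'][:,:,::-1])
    return c
def rot(c):
    o=np.array(c['orientation'],float)
    if o.shape==(3,3): return o
    from scipy.spatial.transform import Rotation as R
    return R.from_euler('xyz',o,degrees=True).as_matrix() if o.size==3 else R.from_quat(o).as_matrix()
def ray(c,u,v):
    K=np.array(c['intrinsics']); d=np.linalg.solve(K,[u,v,1]); d=rot(c)@np.array([d[0],-d[1],-d[2]])
    return np.array(c['eye']),d
def onz(c,u,v,z):
    e,d=ray(c,u,v); return e+d*(z-e[2])/d[2]
E
python3 - <<'E'
from h import *
for n in('top','side'):
    c=cap(n,n+'0.png'); print({k:v for k,v in c.items() if k!='pixels'})
s=sensors.get_state();print(s); print(r.tip_reach)
E
```

```text
{'intrinsics': array([[448.67941549,   0.        , 275.95019291],
       [  0.        , 448.67941549, 213.68236009],
       [  0.        ,   0.        ,   1.        ]]), 'eye': array([ 0.44299716, -0.17251442,  1.37770501]), 'orientation': array([  6.0398764 ,   0.57644883, -88.65386986])}
{'intrinsics': array([[420.22712277,   0.        , 280.75085202],
       [  0.        , 420.22712277, 216.63813747],
       [  0.        ,   0.        ,   1.        ]]), 'eye': array([0.88810994, 0.65818383, 0.72420469]), 'orientation': array([ 54.58128884,  -0.9003064 , 159.8442373 ])}
{'time_s': 0.1, 'joints': array([-5.62584993e+01,  2.05868148e+01,  6.39081966e-01, -1.68463708e-02,
       -7.01327076e+01, -1.65068709e+01]), 'qd': array([-0.00398736, -0.08183272,  0.11921173,  0.16249688, -0.04918021,
       -0.05639028]), 'joint_torque': array([-1.43507634e-03, -5.84161806e+01,  2.93752187e+01,  7.01548889e+00,
        1.02209556e-02, -3.28755220e-05]), 'tcp_pos': array([ 0.19985449, -0.64432823,  0.2447254 ]), 'eef_rot': array([ 1.79918375e+02, -7.67279466e-03, -1.62771101e+02]), 'contact_force': array([ 0.16314576, -0.14454887,  1.09376261]), 'moment': array([ 0.02149559,  0.01467336, -0.04433557]), 'gripper_force': 0.0, 'gripper_width': 0.08750991515390846}
0.019
```

View pics/top0.png

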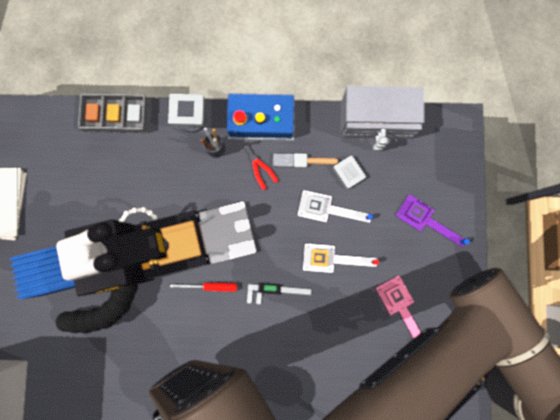

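View pics/side0.png

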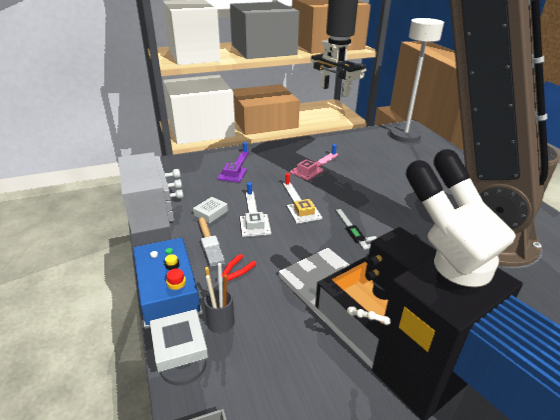

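Candidates shaped like the pallet, in the top view:
- Silver block at (315,206), blue knob (369,216).
- Brass insert at (320,257), red knob.
- Purple at (415,212), blue knob.
- Pink at (397,295).

The silver one with the blue knob fits the description. I'll confirm it in a crop and measure it along with the apron.

Run:
```python
from h import *
c=cap('top'); p=c['pixels']; 
crop=p[170:300,185:385][:,:,::-1]; cv2.imwrite('pics/crop1.png',cv2.resize(crop,None,fx=4,fy=4,interpolation=cv2.INTER_CUBIC))
hsv=cv2.cvtColor(p,cv2.COLOR_RGB2HSV)
b=((hsv[...,0]>100)&(hsv[...,0]<130)&(hsv[...,1]>130)).astype(np.uint8)
n,l,s,ce=cv2.connectedComponentsWithStats(b)
for i in range(1,n):
    u,v=ce[i]
    if 355<u<385 and 200<v<230: print('knob',s[i],ce[i],onz(c,u,v,.043))
w=((hsv[...,2]>125)&(hsv[...,1]<60)).astype(np.uint8)
for nm,(u0,u1,v0,v1),z in(('plate',(290,345,180,235),.008),('apron',(195,265,195,270),.02)):
    m=np.zeros_like(w); m[v0:v1,u0:u1]=w[v0:v1,u0:u1]
    m=cv2.morphologyEx(m,cv2.MORPH_CLOSE,np.ones((5,5)))
    if nm=='plate': m=cv2.morphologyEx(m,cv2.MORPH_OPEN,np.ones((15,15)))
    k=max(cv2.findContours(m,0,1)[0],key=cv2.contourArea)
    R=cv2.minAreaRect(k); q=cv2.boxPoints(R); print(nm,R)
    for u,v in q: print((u,v),onz(c,u,v,z).round(4))
```

```text
knob [367 214   6   5  25] [369.56 216.2 ] [ 0.58258519 -0.43517116  0.043     ]
plate ((315.0, 206.0), (28.0, 32.0), 90.0)
(np.float32(299.0), np.float32(192.0)) [ 0.6564 -0.2248  0.008 ]
(np.float32(331.0), np.float32(192.0)) [ 0.6585 -0.3234  0.008 ]
(np.float32(331.0), np.float32(220.0)) [ 0.5719 -0.3243  0.008 ]
(np.float32(299.0), np.float32(220.0)) [ 0.5697 -0.2264  0.008 ]
apron ((226.73532104492188, 232.4412078857422), (55.05558776855469, 49.23472595214844), 75.96376037597656)
(np.float32(196.1765), np.float32(211.7059)) [0.5869 0.0879 0.02  ]
(np.float32(243.94121), np.float32(199.76474)) [ 0.6269 -0.0567  0.02  ]
(np.float32(257.29413), np.float32(253.17651)) [ 0.4653 -0.102   0.02  ]
(np.float32(209.52943), np.float32(265.11768)) [0.4261 0.0408 0.02  ]
```

View pics/crop1.png

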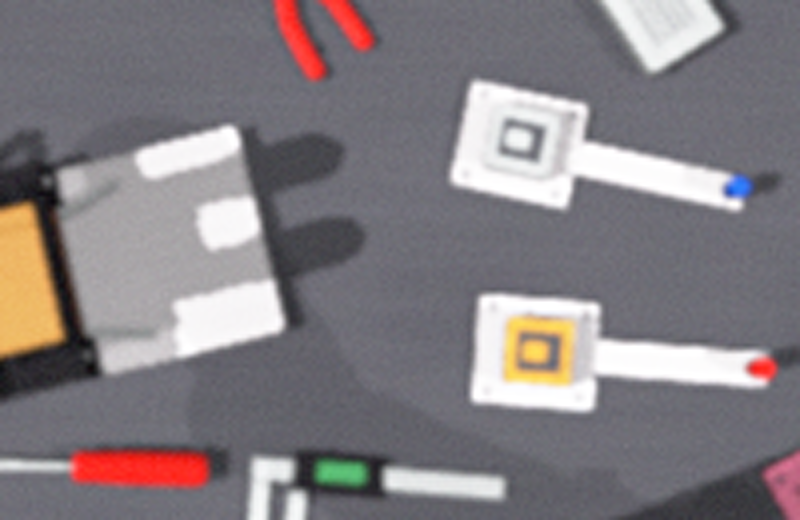

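The crop confirms it: steel block, white plate and blue knob at (369.5,216), with the nose toward the station. The brass one with the red knob is below it. Next, refined corners.

Run:
```python
from h import *
g=None
c=cap('top'); imgs=[cv2.cvtColor(cap('top')['pixels'],cv2.COLOR_RGB2GRAY).astype(np.float32) for _ in range(3)]
g=np.mean(imgs,0).astype(np.uint8)
def ref(pts,w):
    q=np.array([[u/4+185-.375,v/4+170-.375] for u,v in pts],np.float32).reshape(-1,1,2)
    o=q.reshape(-1,2).copy()
    s=cv2.cornerSubPix(g,q.copy(),(w,w),(-1,-1),(3,40,.01)).reshape(-1,2); print('shift',(s-o).round(2).tolist()); return s
ang=lambda d:np.degrees(np.arctan2(d[1],d[0]))
a=np.array([onz(c,u,v,.02) for u,v in ref([(238,126),(285,325)],4)])[:,:2]
e=a[1]-a[0]; st=ang([-e[1],e[0]])+180
mid=a.mean(0); print('apron',a,'width',np.linalg.norm(e),'mid',mid,'yaw',st)
q=np.array([onz(c,u,v,.008) for u,v in ref([(472,80),(588,103),(568,209),(452,184)],3)])[:,:2]
for d in (q[0]-q[1],q[3]-q[2],q[1]-q[2],q[0]-q[3]): print('edge',np.linalg.norm(d),ang(d))
pc=q.mean(0); k=onz(c,369.56,216.2,.043)[:2]
print('centre',pc,'knob',k,'dist',np.linalg.norm(pc-k),'yaw',ang(pc-k))
```

```text
shift [[-0.8100000023841858, -0.2800000011920929], [0.10000000149011612, 0.6100000143051147]]
apron [[ 0.62348616 -0.05488562]
 [ 0.4702818  -0.09792278]] width 0.1591344549730954 mid [ 0.54688398 -0.0764042 ] yaw 105.69076711368561
shift [[0.11999999731779099, 0.05000000074505806], [-0.17000000178813934, 0.38999998569488525], [-0.6499999761581421, -0.10999999940395355], [-0.41999998688697815, -0.41999998688697815]]
edge 0.09026812569687691 79.1113916972743
edge 0.0902497329150775 78.36286864308099
edge 0.08227056642614045 -11.135472106980435
edge 0.0810914613787181 -11.12062436865323
centre [ 0.6153045 -0.2726945] knob [ 0.58258519 -0.43517116] dist 0.165738408023007 yaw 78.61414158835876
```

Call:
drive_tool --rows '[{"x":-0.501,"y":0.222,"z":0.1,"spin":-1.073,"fingers":1},{"x":-0.501,"y":0.222,"z":0.1,"spin":-1.073,"fingers":1},{"x":-0.501,"y":0.222,"z":0.1,"spin":-1.073,"fingers":1},{"x":-0.501,"y":0.222,"z":0.1,"spin":-1.073,"fingers":1},{"x":-0.501,"y":0.222,"z":0.1,"spin":-1.073,"fingers":1},{"x":-0.501,"y":0.222,"z":0.1,"spin":-1.073,"fingers":1},{"x":-0.501,"y":0.222,"z":0.1,"spin":-1.073,"fingers":1},{"x":-0.501,"y":0.222,"z":0.1,"spin":-1.073,"fingers":1},{"x":-0.501,"y":0.222,"z":0.1,"spin":-1.073,"fingers":1},{"x":-0.501,"y":0.222,"z":0.1,"spin":-1.073,"fingers":1}]'

```text
time_s: 1.6
tcp_pos: [0.615, -0.2812, 0.144]
eef_rot: [179.9, 0.0, -101.1]
contact_force: [-0.7, -0.4, -0.3]
gripper_width: 0.0876
gripper_force: 0.0
```

Call:
drive_tool --rows '[{"z":0.04,"fingers":1},{"z":0.07,"fingers":1},{"z":0.07,"fingers":1},{"z":0.07,"fingers":1},{"z":0.07,"fingers":1}]'

```text
invalid input
```

Run:
```python
from h import *
s=sensors.get_state();print(s['tcp_pos'],s['eef_rot'],s['contact_force'])
for n,(u0,u1,v0,v1),f in(('side',(180,320,140,280),4),):
    p=cap(n)['pixels'][v0:v1,u0:u1,::-1]; cv2.imwrite('pics/g1.png',cv2.resize(p,None,fx=f,fy=f,interpolation=cv2.INTER_CUBIC))
```

```text
[ 0.61495652 -0.281187    0.14397632] [ 1.79918442e+02  7.01948264e-03 -1.01052433e+02] [-0.71667393 -0.37071028 -0.30254097]
```

View pics/g1.png

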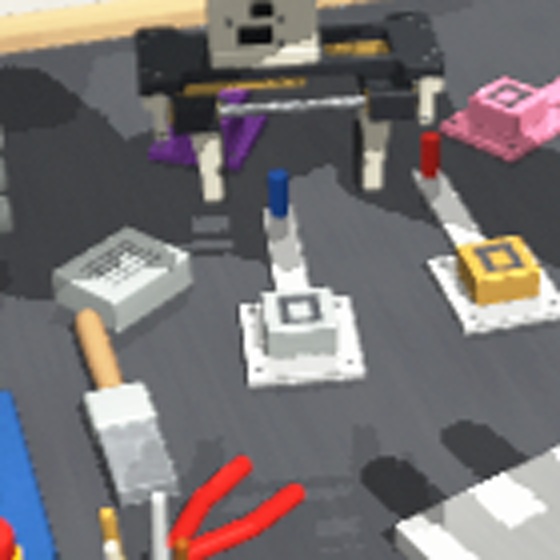

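The side crop shows the open gripper still 0.14 m up and straddling the pallet line, with everything undisturbed. I'll send the rows again with every field filled in.

Call:
drive_tool --rows '[{"x":0.0,"y":0.0,"z":0.04,"spin":0.0,"fingers":1},{"x":0.0,"y":0.0,"z":0.07,"spin":0.0,"fingers":1},{"x":0.0,"y":0.0,"z":0.07,"spin":0.0,"fingers":1},{"x":0.0,"y":0.0,"z":0.07,"spin":0.0,"fingers":1},{"x":0.0,"y":0.0,"z":0.07,"spin":0.0,"fingers":1}]'

```text
time_s: 2.28
tcp_pos: [0.6135, -0.2848, 0.0775]
eef_rot: [-179.8, -0.0, -101.3]
contact_force: [-1.0, 0.5, -0.4]
gripper_width: 0.0877
gripper_force: 0.0
```

Call:
drive_tool --rows '[{"x":0.0,"y":0.0,"z":0.03,"spin":0.0,"fingers":1},{"x":0.0,"y":0.0,"z":0.045,"spin":0.0,"fingers":1},{"x":0.0,"y":0.0,"z":0.045,"spin":0.0,"fingers":1},{"x":0.0,"y":0.0,"z":0.045,"spin":0.0,"fingers":1},{"x":0.0,"y":0.0,"z":0.045,"spin":0.0,"fingers":1}]'

```text
time_s: 2.9
tcp_pos: [0.6134, -0.2843, 0.0316]
eef_rot: [-179.9, -0.0, -101.3]
contact_force: [-0.3, -0.9, -0.6]
gripper_width: 0.0876
gripper_force: 0.0
```

Call:
drive_tool --rows '[{"x":0.0,"y":0.0,"z":0.0,"spin":0.0,"fingers":-1},{"x":0.0,"y":0.0,"z":0.0,"spin":0.0,"fingers":-1},{"x":0.0,"y":0.0,"z":0.0,"spin":0.0,"fingers":-1},{"x":0.0,"y":0.0,"z":0.0,"spin":0.0,"fingers":-1},{"x":0.0,"y":0.0,"z":0.0,"spin":0.0,"fingers":-1},{"x":0.0,"y":0.0,"z":0.0,"spin":0.0,"fingers":-1}]' --newtons 45

```text
time_s: 3.65
tcp_pos: [0.6125, -0.2841, 0.0305]
eef_rot: [180.0, 0.0, -101.3]
contact_force: [-0.9, 1.2, 1.8]
gripper_width: 0.0493
gripper_force: 45.0
```

Call:
drive_tool --rows '[{"x":0.0,"y":0.0,"z":-0.02,"spin":0.0,"fingers":-1},{"x":0.0,"y":0.0,"z":-0.05,"spin":0.0,"fingers":-1},{"x":0.0,"y":0.0,"z":-0.07,"spin":0.0,"fingers":-1},{"x":0.0,"y":0.0,"z":-0.07,"spin":0.0,"fingers":-1},{"x":0.0,"y":0.0,"z":-0.07,"spin":0.0,"fingers":-1}]'

```text
time_s: 4.28
tcp_pos: [0.6116, -0.2838, 0.0988]
eef_rot: [179.9, 0.0, -101.3]
contact_force: [-1.1, -0.2, -6.3]
gripper_width: 0.0497
gripper_force: 45.0
```

Call:
drive_tool --rows '[{"x":-0.03,"y":0.016,"z":0.0,"spin":-0.06,"fingers":-1},{"x":-0.06,"y":0.033,"z":0.0,"spin":-0.12,"fingers":-1},{"x":-0.09,"y":0.049,"z":0.0,"spin":-0.18,"fingers":-1},{"x":-0.12,"y":0.065,"z":0.0,"spin":-0.24,"fingers":-1},{"x":-0.15,"y":0.082,"z":0.0,"spin":-0.3,"fingers":-1},{"x":-0.18,"y":0.098,"z":0.0,"spin":-0.36,"fingers":-1},{"x":-0.21,"y":0.114,"z":0.0,"spin":-0.42,"fingers":-1},{"x":-0.229,"y":0.1245,"z":0.0,"spin":-0.47,"fingers":-1},{"x":-0.229,"y":0.1245,"z":0.0,"spin":-0.47,"fingers":-1},{"x":-0.229,"y":0.1245,"z":0.0,"spin":-0.47,"fingers":-1}]'

```text
time_s: 5.52
tcp_pos: [0.5351, -0.0355, 0.0998]
eef_rot: [179.9, 0.0, -74.4]
contact_force: [0.3, -0.2, -4.8]
gripper_width: 0.0496
gripper_force: 45.0
```

Run:
```python
from h import *
s=sensors.get_state();print(s['tcp_pos'],s['eef_rot'],s['contact_force'],s['moment'])
a=cap('side')['pixels'][180:340,190:400,::-1]; b=cap('top')['pixels'][180:300,180:340,::-1]
a=cv2.resize(a,(525,400),interpolation=cv2.INTER_CUBIC); 
cv2.imwrite('pics/p1.png',cv2.resize(a,(787,600)))
cv2.imwrite('pics/p1t.png',cv2.resize(b,(800,600)))
```

```text
[ 0.53506545 -0.03548982  0.09981538] [ 1.79923672e+02  1.84923337e-04 -7.43784288e+01] [ 0.2746703  -0.19262474 -4.82619452] [-0.02121436  0.10236879 -0.02455518]
```

View pics/p1.png

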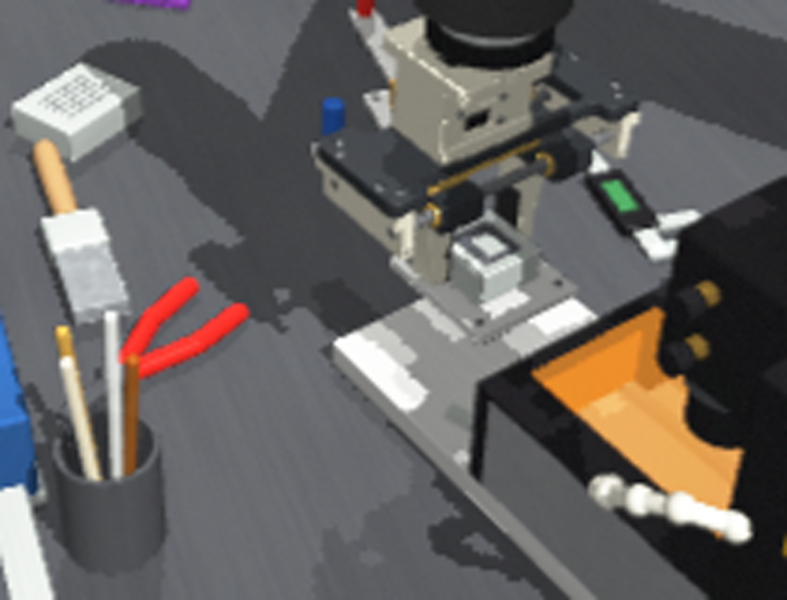

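The pallet is held level over the apron with its nose toward the hood, and nothing is disturbed. Lowering it now.

Call:
drive_tool --rows '[{"x":0.0,"y":0.0,"z":0.02,"spin":0.0,"fingers":-1},{"x":0.0,"y":0.0,"z":0.035,"spin":0.0,"fingers":-1},{"x":0.0,"y":0.0,"z":0.044,"spin":0.0,"fingers":-1},{"x":0.0,"y":0.0,"z":0.046,"spin":0.0,"fingers":-1},{"x":0.0,"y":0.0,"z":0.048,"spin":0.0,"fingers":-1},{"x":0.0,"y":0.0,"z":0.05,"spin":0.0,"fingers":-1},{"x":0.0,"y":0.0,"z":0.05,"spin":0.0,"fingers":-1}]'

```text
time_s: 6.5
tcp_pos: [0.5355, -0.0352, 0.0507]
eef_rot: [-180.0, 0.0, -74.4]
contact_force: [-0.1, -0.1, -6.4]
gripper_width: 0.0491
gripper_force: 45.0
```

Call:
drive_tool --rows '[{"x":0.0,"y":0.0,"z":0.001,"spin":0.0,"fingers":-1},{"x":0.0,"y":0.0,"z":0.0015,"spin":0.0,"fingers":-1},{"x":0.0,"y":0.0,"z":0.0015,"spin":0.0,"fingers":-1}]'

```text
time_s: 6.88
tcp_pos: [0.5356, -0.0352, 0.0504]
eef_rot: [-180.0, -0.0, -74.3]
contact_force: [-4.9, 1.5, 7.7]
gripper_width: 0.0497
gripper_force: 45.0
```

Call:
drive_tool --rows '[{"x":0.0,"y":0.0,"z":0.0,"spin":0.0,"fingers":0.5},{"x":0.0,"y":0.0,"z":0.0,"spin":0.0,"fingers":0.5},{"x":0.0,"y":0.0,"z":0.0,"spin":0.0,"fingers":0.5},{"x":0.0,"y":0.0,"z":-0.03,"spin":0.0,"fingers":0.5},{"x":0.0,"y":0.0,"z":-0.07,"spin":0.0,"fingers":0.5},{"x":0.1,"y":0.0,"z":-0.09,"spin":0.0,"fingers":0.5},{"x":0.153,"y":0.0,"z":-0.09,"spin":0.0,"fingers":0.5},{"x":0.153,"y":0.0,"z":-0.09,"spin":0.0,"fingers":0.5},{"x":0.153,"y":0.0,"z":-0.09,"spin":0.0,"fingers":0.5},{"x":0.153,"y":0.0,"z":-0.09,"spin":0.0,"fingers":0.5}]'

```text
time_s: 8.12
tcp_pos: [0.5763, -0.1824, 0.1387]
eef_rot: [180.0, 0.0, -74.4]
contact_force: [0.3, 0.3, -1.1]
gripper_width: 0.0659
gripper_force: 0.0
```

Run:
```python
from h import *
s=sensors.get_state();print(s['tcp_pos'],s['eef_rot'],s['contact_force'])
c=cap('side'); t=cap('top'); R=[]
for cc in(c,t):
    hsv=cv2.cvtColor(cc['pixels'],cv2.COLOR_RGB2HSV)
    b=((hsv[...,0]>100)&(hsv[...,0]<130)&(hsv[...,1]>130)).astype(np.uint8)
    n,l,st,ce=cv2.connectedComponentsWithStats(b)
    print([(st[i].tolist(),ce[i].round(1).tolist()) for i in range(1,n) if 5<st[i][4]<400])
cv2.imwrite('pics/k1.png',cv2.resize(c['pixels'][160:320,190:400,::-1],(787,600),interpolation=cv2.INTER_CUBIC))
```

```text
[ 0.57631814 -0.18239986  0.13868058] [ 1.79967499e+02  1.85755707e-02 -7.43860337e+01] [ 0.27686235  0.25218201 -1.05674413]
[([356, 77, 15, 42, 214], [364.4, 100.7]), ([373, 119, 1, 6, 6], [373.0, 121.5]), ([527, 122, 4, 11, 18], [528.7, 128.2]), ([243, 142, 4, 10, 38], [244.5, 146.7]), ([332, 144, 5, 10, 37], [333.7, 148.7]), ([275, 221, 7, 14, 67], [278.0, 227.7])]
[([460, 239, 10, 6, 45], [464.9, 241.1]), ([422, 344, 7, 6, 33], [425.5, 346.1])]
```

View pics/k1.png

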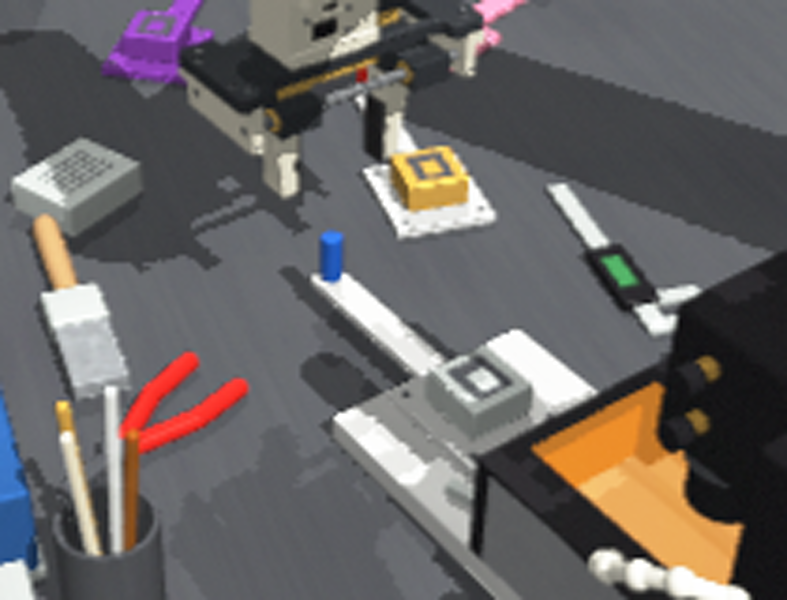

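The pallet lies flat on the apron with its nose toward the flap, and the knob is free at side pixel (278,228). The gripper is above and behind it.

Run:
```python
from h import *
c=cap('side'); k=onz(c,278,227.7,.0465); print('knob',k)
t=np.array([.5763,-.1824]); y=np.radians(-74.4); d=k[:2]-t
print('tool xy',d@[np.cos(y),np.sin(y)],d@[np.sin(y),-np.cos(y)])
m=np.array([.5469,-.0764]);a=np.radians(105.6); e=k[:2]-m
print('station x,y',e@[np.cos(a),np.sin(a)]-.14,e@[-np.sin(a),np.cos(a)])
```

```text
knob [ 0.57433938 -0.18717233  0.0465    ]
tool xy 0.004069277454200589 0.0031717714954171525
station x,y -0.2540707522608412 0.003360293016784175
```

Call:
drive_tool --rows '[{"x":0.003,"y":0.0025,"z":0.04,"spin":0.0,"fingers":0.0},{"x":0.003,"y":0.0025,"z":0.075,"spin":0.0,"fingers":0.0},{"x":0.003,"y":0.0025,"z":0.086,"spin":0.0,"fingers":0.0},{"x":0.003,"y":0.0025,"z":0.086,"spin":0.0,"fingers":0.0},{"x":0.003,"y":0.0025,"z":0.086,"spin":0.0,"fingers":-1},{"x":0.003,"y":0.0025,"z":0.086,"spin":0.0,"fingers":-1},{"x":0.003,"y":0.0025,"z":0.086,"spin":0.0,"fingers":-1},{"x":0.003,"y":0.0025,"z":0.086,"spin":0.0,"fingers":-1},{"x":0.003,"y":0.0025,"z":0.086,"spin":0.0,"fingers":-1}]' --newtons 25

```text
time_s: 9.4
tcp_pos: [0.5755, -0.1863, 0.0535]
eef_rot: [-179.9, -0.0, -74.4]
contact_force: [0.8, -0.5, 1.7]
gripper_width: 0.0154
gripper_force: 25.0
```

Call:
drive_tool --rows '[{"x":-0.006,"y":0.0,"z":0.0,"spin":0.0,"fingers":-1},{"x":-0.012,"y":0.0,"z":0.0,"spin":0.0,"fingers":-1},{"x":-0.018,"y":-0.001,"z":0.0,"spin":0.0,"fingers":-1},{"x":-0.024,"y":-0.001,"z":0.0,"spin":0.0,"fingers":-1},{"x":-0.03,"y":-0.001,"z":0.0,"spin":0.0,"fingers":-1},{"x":-0.036,"y":-0.001,"z":0.0,"spin":0.0,"fingers":-1},{"x":-0.042,"y":-0.001,"z":0.0,"spin":0.0,"fingers":-1},{"x":-0.048,"y":-0.001,"z":0.0,"spin":0.0,"fingers":-1}]'

```text
time_s: 10.4
tcp_pos: [0.5639, -0.1404, 0.0538]
eef_rot: [-179.9, -0.1, -74.3]
contact_force: [1.0, -6.7, 3.4]
gripper_width: 0.0156
gripper_force: 25.0
```

Call:
drive_tool --rows '[{"x":-0.004,"y":0.0,"z":0.0,"spin":0.0,"fingers":-1},{"x":-0.008,"y":0.0,"z":0.0,"spin":0.0,"fingers":-1},{"x":-0.012,"y":0.0,"z":0.0,"spin":0.0,"fingers":-1},{"x":-0.016,"y":0.0,"z":0.0,"spin":0.0,"fingers":-1},{"x":-0.02,"y":0.0,"z":0.0,"spin":0.0,"fingers":-1},{"x":-0.024,"y":0.0,"z":0.0,"spin":0.0,"fingers":-1}]'

```text
time_s: 11.15
tcp_pos: [0.5576, -0.1178, 0.0538]
eef_rot: [-179.9, -0.1, -74.3]
contact_force: [2.4, -9.8, 3.1]
gripper_width: 0.0153
gripper_force: 25.0
```

Run:
```python
from h import *
s=sensors.get_state();f=s['contact_force'];a=np.radians(105.6)
e=s['tcp_pos'][:2]-np.array([.5469,-.0764]);C=np.array([np.cos(a),np.sin(a)]);S=np.array([-C[1],C[0]])
print('knob st',e@C-.14,e@S,'origin~',e@C+.025,s['tcp_pos'][2],'F along,lat,z',f[:2]@C,f[:2]@S,f[2],s['gripper_width'])
cv2.imwrite('pics/i1.png',cv2.resize(cap('side')['pixels'][180:340,210:420,::-1],(787,600),interpolation=cv2.INTER_CUBIC))
```

```text
knob st -0.18274922247049874 0.0007954214137357093 origin~ -0.017749222470498725 0.05377712758779596 F along,lat,z -10.06749609564856 0.35451302352432146 3.087511437490993 0.015268681473832174
```

View pics/i1.png

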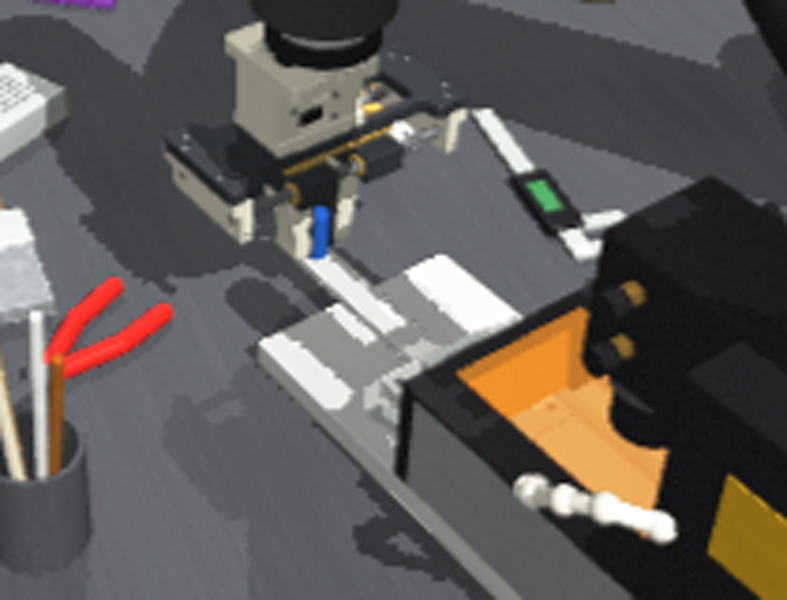

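The pallet is straight between the lead-ins with the knob held at (320,232) in the crop, and the block has reached the flap. Pushing on, short of the stop range.

Call:
drive_tool --rows '[{"x":-0.005,"y":0.0,"z":0.0,"spin":0.0,"fingers":-1},{"x":-0.01,"y":0.0,"z":0.0,"spin":0.0,"fingers":-1},{"x":-0.015,"y":0.0,"z":0.0,"spin":0.0,"fingers":-1},{"x":-0.02,"y":0.0,"z":0.0,"spin":0.0,"fingers":-1},{"x":-0.025,"y":0.0,"z":0.0,"spin":0.0,"fingers":-1},{"x":-0.03,"y":0.0,"z":0.0,"spin":0.0,"fingers":-1},{"x":-0.035,"y":0.0,"z":0.0,"spin":0.0,"fingers":-1}]'

```text
time_s: 12.08
tcp_pos: [0.5482, -0.0846, 0.0538]
eef_rot: [-179.9, -0.1, -74.3]
contact_force: [3.5, -13.5, 1.3]
gripper_width: 0.0155
gripper_force: 25.0
```

Call:
drive_tool --rows '[{"x":-0.005,"y":0.0,"z":0.0,"spin":0.0,"fingers":-1},{"x":-0.01,"y":0.0,"z":0.0,"spin":0.0,"fingers":-1},{"x":-0.015,"y":0.0,"z":0.0,"spin":0.0,"fingers":-1},{"x":-0.02,"y":0.0,"z":0.0,"spin":0.0,"fingers":-1},{"x":-0.025,"y":0.0,"z":0.0,"spin":0.0,"fingers":-1},{"x":-0.03,"y":0.0,"z":0.0,"spin":0.0,"fingers":-1},{"x":-0.034,"y":0.0,"z":0.0,"spin":0.0,"fingers":-1},{"x":-0.034,"y":0.0,"z":0.0,"spin":0.0,"fingers":-1}]'

```text
time_s: 13.08
tcp_pos: [0.5386, -0.0513, 0.0538]
eef_rot: [-180.0, -0.1, -74.3]
contact_force: [1.8, -9.3, 4.8]
gripper_width: 0.0152
gripper_force: 25.0
```

```bash
cat >> h.py <<'E'
def rep():
    s=sensors.get_state();f=s['contact_force'];a=np.radians(105.6)
    e=s['tcp_pos'][:2]-np.array([.5469,-.0764]);C=np.array([np.cos(a),np.sin(a)]);S=np.array([-C[1],C[0]])
    k=e@C-.14
    print('t %.2f TCP st x %.4f y %.4f'%(s['time_s'],k,e@S),'z',s['tcp_pos'][2].round(4),'F',(f[:2]@C).round(1),(f[:2]@S).round(1),f[2].round(1))
def knob():
    c=cap('side');h=cv2.cvtColor(c['pixels'],cv2.COLOR_RGB2HSV)
    b=((h[...,0]>100)&(h[...,0]<130)&(h[...,1]>130)).astype(np.uint8);b[:,:260]=0;b[:,340:]=0;b[:200]=0;b[300:]=0
    n,l,st,ce=cv2.connectedComponentsWithStats(b); print([(st[i].tolist(),ce[i].round(1).tolist()) for i in range(1,n) if st[i][4]>8]); return c
E
python3 -c "
from h import *
rep();knob()"
```

```text
t 13.07 TCP st x -0.1136 y 0.0012 z 0.0538 F -9.4 0.8 4.8
[([310, 249, 6, 15, 63], [312.7, 255.6])]
```

Call:
drive_tool --rows '[{"x":-0.002,"y":0.0,"z":0.0,"spin":0.0,"fingers":-1},{"x":-0.004,"y":0.0,"z":0.0,"spin":0.0,"fingers":-1},{"x":-0.006,"y":0.0,"z":0.0,"spin":0.0,"fingers":-1},{"x":-0.008,"y":0.0,"z":0.0,"spin":0.0,"fingers":-1},{"x":-0.01,"y":0.0,"z":0.0,"spin":0.0,"fingers":-1},{"x":-0.012,"y":0.0,"z":0.0,"spin":0.0,"fingers":-1},{"x":-0.014,"y":0.0,"z":0.0,"spin":0.0,"fingers":-1},{"x":-0.016,"y":0.0,"z":0.0,"spin":0.0,"fingers":-1}]'

```text
time_s: 14.12
tcp_pos: [0.5344, -0.0364, 0.0538]
eef_rot: [-180.0, -0.1, -74.3]
contact_force: [3.3, -13.0, 3.9]
gripper_width: 0.0153
gripper_force: 25.0
```

Call:
drive_tool --rows '[{"x":-0.001,"y":0.0,"z":0.0,"spin":0.0,"fingers":-1},{"x":-0.002,"y":0.0,"z":0.0,"spin":0.0,"fingers":-1},{"x":-0.002,"y":0.0,"z":0.0,"spin":0.0,"fingers":-1}]' --newtons 9

```text
time_s: 14.5
tcp_pos: [0.5338, -0.034, 0.0538]
eef_rot: [-180.0, -0.1, -74.3]
contact_force: [2.1, -7.0, 5.4]
gripper_width: 0.016
gripper_force: 9.0
```

```bash
python3 -c "
from h import *
rep();c=knob();cv2.imwrite('pics/i2.png',cv2.resize(c['pixels'][200:340,230:410,::-1],(771,600),interpolation=cv2.INTER_CUBIC))"
```

```text
t 14.50 TCP st x -0.0956 y 0.0013 z 0.0538 F -7.3 -0.1 5.4
[([315, 254, 6, 14, 58], [317.6, 260.1])]
```

Call:
drive_tool --rows '[{"x":-0.001,"y":0.0,"z":0.0,"spin":0.0,"fingers":-1},{"x":-0.002,"y":0.0,"z":0.0,"spin":0.0,"fingers":-1},{"x":-0.003,"y":0.0,"z":0.0,"spin":0.0,"fingers":-1}]' --newtons 14

```text
time_s: 14.92
tcp_pos: [0.533, -0.0308, 0.0538]
eef_rot: [-180.0, -0.1, -74.3]
contact_force: [2.1, -6.8, 5.0]
gripper_width: 0.0158
gripper_force: 14.0
```

```bash
cat >> h.py <<'E'
def kx():
    rep(); c=knob()
    h=cv2.cvtColor(c['pixels'],cv2.COLOR_RGB2HSV); b=((h[...,0]>100)&(h[...,0]<130)&(h[...,1]>130)); b[:,:260]=0;b[:,340:]=0;b[:200]=0;b[300:]=0
    v,u=np.nonzero(b); a=np.radians(105.6); e=onz(c,u.mean(),v.mean(),.0465)[:2]-np.array([.5469,-.0764])
    print('knob seen st x %.4f'%(e@[np.cos(a),np.sin(a)]-.14)); return c
E
python3 -c "
from h import *
kx()
c=cap('side');a=np.radians(105.6)
for q in((312.7,255.6),(317.6,260.1)): print((onz(c,*q,.0465)[:2]-np.array([.5469,-.0764]))@[np.cos(a),np.sin(a)]-.14)"
```

```text
t 14.93 TCP st x -0.0924 y 0.0011 z 0.0538 F -7.1 -0.2 5.0
[([316, 254, 6, 15, 58], [318.2, 260.8])]
knob seen st x -0.0895
-0.11224397873901676
-0.0924552913468199
```

Call:
drive_tool --rows '[{"x":-0.001,"y":0.0,"z":0.0,"spin":0.0,"fingers":-1},{"x":-0.002,"y":0.0,"z":0.0,"spin":0.0,"fingers":-1}]'

```text
time_s: 15.28
tcp_pos: [0.5325, -0.0289, 0.0538]
eef_rot: [-180.0, -0.1, -74.3]
contact_force: [3.2, -10.4, 4.8]
gripper_width: 0.0154
gripper_force: 14.0
```

Call:
drive_tool --rows '[{"x":-0.0005,"y":0.0,"z":0.0,"spin":0.0,"fingers":-1},{"x":-0.001,"y":0.0,"z":0.0,"spin":0.0,"fingers":-1}]'

```text
time_s: 15.52
tcp_pos: [0.5323, -0.0284, 0.0538]
eef_rot: [-180.0, -0.1, -74.3]
contact_force: [3.4, -11.5, 3.7]
gripper_width: 0.0157
gripper_force: 14.0
```

Call:
drive_tool --rows '[{"x":-0.0005,"y":0.0,"z":0.0,"spin":0.0,"fingers":-1},{"x":-0.001,"y":0.0,"z":0.0,"spin":0.0,"fingers":-1}]'

```text
time_s: 15.78
tcp_pos: [0.5322, -0.0278, 0.0538]
eef_rot: [-180.0, -0.1, -74.3]
contact_force: [5.7, -14.7, 3.3]
gripper_width: 0.0157
gripper_force: 14.0
```

```bash
python3 -c "
from h import *
c=kx();cv2.imwrite('pics/i2.png',cv2.resize(c['pixels'][200:340,230:410,::-1],(771,600),interpolation=cv2.INTER_CUBIC))"
```

```text
t 15.78 TCP st x -0.0892 y 0.0011 z 0.0538 F -15.7 -1.6 3.3
[([317, 255, 6, 14, 57], [319.1, 261.7])]
knob seen st x -0.0858
```

Call:
drive_tool --rows '[{"x":-0.0005,"y":0.0,"z":0.0,"spin":0.0,"fingers":-1},{"x":-0.0005,"y":0.0,"z":0.0,"spin":0.0,"fingers":-1},{"x":-0.0005,"y":0.0,"z":0.0,"spin":0.0,"fingers":-1}]'

```text
time_s: 16.2
tcp_pos: [0.5321, -0.0275, 0.0538]
eef_rot: [-180.0, -0.1, -74.3]
contact_force: [5.6, -16.0, 3.4]
gripper_width: 0.0154
gripper_force: 14.0
```

```bash
python3 -c "
from h import *
kx()"
```

```text
t 16.20 TCP st x -0.0889 y 0.0011 z 0.0538 F -16.9 -1.1 3.4
[([317, 255, 6, 14, 56], [319.2, 261.6])]
knob seen st x -0.0860
```

View pics/i2.png

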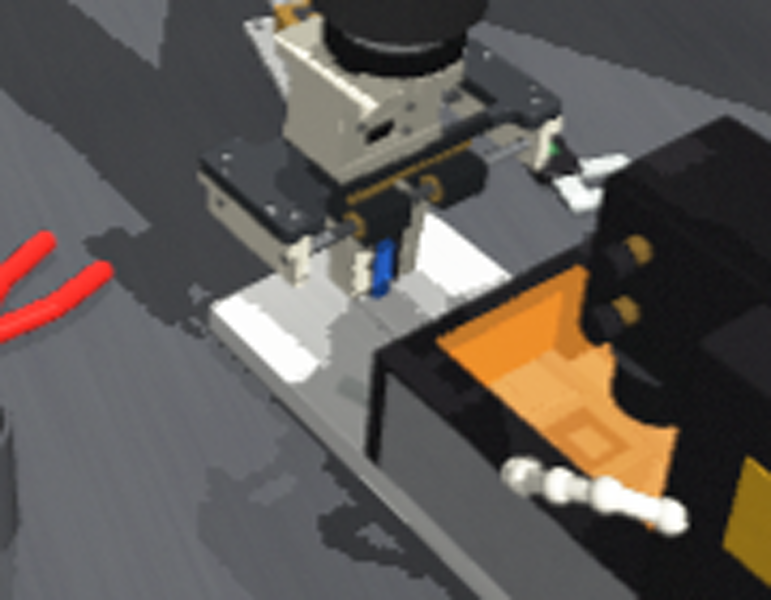

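The block shows through the amber window at crop (590,440). The hanging orange flap looks the same as when shut, and the force has risen to 17 N with hardly any motion, so the pallet is on the buffer. Releasing and backing away.

Call:
drive_tool --rows '[{"x":0.0,"y":0.0,"z":0.0,"spin":0.0,"fingers":0.0},{"x":0.0,"y":0.0,"z":0.0,"spin":0.0,"fingers":0.0},{"x":0.0,"y":0.0,"z":0.0,"spin":0.0,"fingers":0.0}]'

```text
time_s: 16.62
tcp_pos: [0.5309, -0.0253, 0.0529]
eef_rot: [180.0, 0.0, -74.3]
contact_force: [0.3, 0.6, -1.4]
gripper_width: 0.0402
gripper_force: 0.0
```

```bash
python3 -c "
from h import *
kx();c=cap('side')
a=np.radians(105.6); print('block x',(onz(c,367.7,302.7,.052)[:2]-np.array([.5469,-.0764]))@[np.cos(a),np.sin(a)]-.14)"
```

```text
t 16.62 TCP st x -0.0865 y 0.0017 z 0.0529 F 0.5 -0.5 -1.4
[([314, 256, 8, 13, 69], [317.2, 262.5])]
knob seen st x -0.0862
block x 0.08021114378569807
```

The knob hasn't moved. The arm's own give (about 7 N/mm) in series with the buffer explains the measured slope. To rule out any rebound, I'll do one light re-push.

Call:
drive_tool --rows '[{"x":0.002,"y":-0.0005,"z":0.0,"spin":0.0,"fingers":0.0},{"x":0.002,"y":-0.0005,"z":0.0,"spin":0.0,"fingers":-1},{"x":0.002,"y":-0.0005,"z":0.0,"spin":0.0,"fingers":-1},{"x":0.002,"y":-0.0005,"z":0.0,"spin":0.0,"fingers":-1},{"x":0.002,"y":-0.0005,"z":0.0,"spin":0.0,"fingers":-1}]' --newtons 10

```text
time_s: 17.35
tcp_pos: [0.5322, -0.0274, 0.0531]
eef_rot: [-180.0, -0.0, -74.4]
contact_force: [-0.1, -0.8, -0.3]
gripper_width: 0.0155
gripper_force: 10.0
```

Call:
drive_tool --rows '[{"x":-0.0003,"y":0.0,"z":0.0,"spin":0.0,"fingers":-1},{"x":-0.0005,"y":0.0,"z":0.0,"spin":0.0,"fingers":-1},{"x":-0.0005,"y":0.0,"z":0.0,"spin":0.0,"fingers":-1}]'

```text
time_s: 17.73
tcp_pos: [0.5322, -0.0273, 0.0531]
eef_rot: [180.0, -0.0, -74.4]
contact_force: [1.7, -4.6, -1.4]
gripper_width: 0.0159
gripper_force: 10.0
```

Call:
drive_tool --rows '[{"x":-0.0003,"y":0.0,"z":0.0,"spin":0.0,"fingers":-1},{"x":-0.0005,"y":0.0,"z":0.0,"spin":0.0,"fingers":-1},{"x":-0.0005,"y":0.0,"z":0.0,"spin":0.0,"fingers":-1}]'

```text
time_s: 18.1
tcp_pos: [0.5321, -0.0271, 0.0532]
eef_rot: [180.0, -0.0, -74.4]
contact_force: [3.7, -6.4, -0.6]
gripper_width: 0.0155
gripper_force: 10.0
```

Call:
drive_tool --rows '[{"x":-0.0004,"y":0.0,"z":0.0,"spin":0.0,"fingers":-1},{"x":-0.0008,"y":0.0,"z":0.0,"spin":0.0,"fingers":-1},{"x":-0.0008,"y":0.0,"z":0.0,"spin":0.0,"fingers":-1}]'

```text
time_s: 18.48
tcp_pos: [0.5321, -0.0266, 0.0533]
eef_rot: [-180.0, -0.1, -74.3]
contact_force: [3.1, -8.8, -0.4]
gripper_width: 0.0156
gripper_force: 10.0
```

Call:
drive_tool --rows '[{"x":0.0,"y":0.0,"z":0.0,"spin":0.0,"fingers":0.1},{"x":0.0,"y":0.0,"z":0.0,"spin":0.0,"fingers":0.1},{"x":0.001,"y":0.0,"z":0.0,"spin":0.0,"fingers":0.1},{"x":0.001,"y":0.0,"z":-0.03,"spin":0.0,"fingers":0.1},{"x":0.001,"y":0.0,"z":-0.07,"spin":0.0,"fingers":0.1},{"x":0.03,"y":0.0,"z":-0.11,"spin":0.0,"fingers":0.1},{"x":0.08,"y":0.0,"z":-0.13,"spin":0.0,"fingers":0.1},{"x":0.08,"y":0.0,"z":-0.13,"spin":0.0,"fingers":0.1},{"x":0.08,"y":0.0,"z":-0.13,"spin":0.0,"fingers":0.1}]'

```text
time_s: 19.6
tcp_pos: [0.5527, -0.1027, 0.1826]
eef_rot: [180.0, 0.0, -74.4]
contact_force: [-0.0, -0.3, 0.4]
gripper_width: 0.0482
gripper_force: 0.0
```

```bash
python3 -c "
from h import *
c=kx();cv2.imwrite('pics/f1.png',cv2.resize(c['pixels'][200:340,230:410,::-1],(771,600),interpolation=cv2.INTER_CUBIC))"
```

```text
t 19.60 TCP st x -0.1669 y 0.0014 z 0.1826 F -0.3 0.1 0.4
[([315, 254, 6, 15, 74], [317.4, 261.3])]
knob seen st x -0.0893
```

View pics/f1.png

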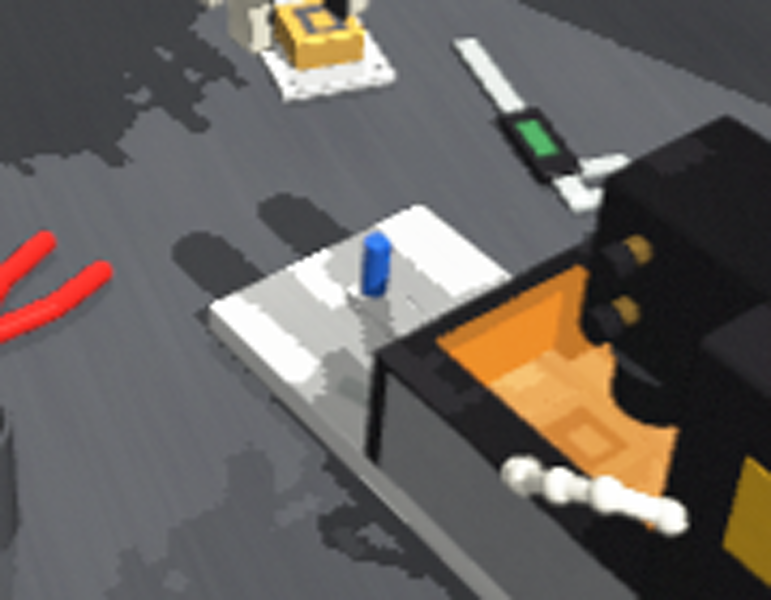

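The knob stands free at crop (375,265), the block's ring is still at about (590,438), and the neighbours are untouched. A quick check for block shift, then I'll hand in.

```bash
python3 -c "
from h import *
A,B=[cv2.cvtColor(cv2.imread('pics/'+f),6).astype(np.float32) for f in('i2.png','f1.png')]
for s in((slice(400,480),slice(540,640)),(slice(440,540),slice(500,690))): print(cv2.phaseCorrelate(A[s].copy(),B[s].copy(),cv2.createHanningWindow((s[1].stop-s[1].start,s[0].stop-s[0].start),cv2.CV_32F)))"
```

```text
((0.044441283078633376, -0.04161564397689688), 0.9281469886302948)
((-0.11392243417411407, -0.11789868182098218), 0.9970775310198466)
```

The block has shifted less than 0.1 mm since it was pressed on the buffer. Handing in.

```bash
python3 -c "
from h import *
print(r.close_job())"
```

```text
the job is handed in; nothing more can be done
None
```

I pushed the steel-insert pallet past the flap and up against the stop (wrist force peaked at about 17 N, limit 25 N), let go and handed the job in. I couldn't read the part switch, I judged the flap shut only from the side picture, and no verdict came back.

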